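# Clear a gluing jig and hold a bridge blank against its sprung fence

## Robot

A 6-joint arm with a two-finger parallel gripper is mounted at the origin on a cart in front of the work surface, level with it; the furniture and walls round the work are solid. World frame = base frame: x ahead of the robot, y to its left, z up, the work surface at z = 0. Lengths are in mm, angles in rad, forces in N, time in s.
With the tool pointing down it reaches from about 350 to 775 mm from the base axis. Payload 7.3 kg.
Tool frame: the origin (TCP) lies midway between the tips of the shut fingers; the grasp point (between the pads) lies bot.tcp_to_grasp behind it (bot.tcp_to_grasp is the distance from the TCP to the grasp point, in mm); z points along the fingers, y is the direction in which the jaws open and shut (so a half turn about z gives the same grasp; the last joint's range is limited). The gripper opens to 92 mm and grips with 3 to 60 N. Pads are 19 mm wide; open, the fingers measure 130 mm over their backs; the gripper's body (75 mm by 190 mm) begins 47 mm behind the grasp point.
Start: joints at [-1.44, 0.342, 1.524, -0, 1.275, -0.146], TCP at [143.493, -505.029, 226.741] pointing down, gripper open.
Joint ranges: [-2.53, 2.53], [-0.77, 2.02], [0.04, 2.7], [-1, 4.14], [0.28, 2.66], [-3.11, 3.11]. Speed limits (rad/s): [2.57, 2.57, 3.14, 3.14, 3.14, 3.14].

## Interface

Orientations are given as [roll, pitch, yaw] about the fixed x, y, z axes, in that order (R = Rz(yaw) Ry(pitch) Rx(roll)).
In Python, from plant import bot gives the robot as it stands.
- The arm moves only by the shell command python3 -m inch 'ROWS'. ROWS is JSON, one flat list of numbers, 7 for each row, row after row: the shift along the world's x, y, z in cm, then the turn, a rotation vector about the world's x, y, z in degrees, then the gripper command: -1 is shut, 1 is fully open, values between are in proportion. In form: [tx, ty, tz, ax, ay, az, fingers, tx, ty, tz, ax, ay, az, fingers, ...]. A call has exactly 5 rows; each row is the pose to reach, as a shift and turn from the pose measured when the call began; what a row does not reach only later rows make up. A row lasts 1/10 s, in which the tool goes at most 50 mm and 8.59 degrees, less where a joint would pass 70% of its speed; a pose out of reach is approached as far as the arm can. A call with a gripper value outside its range is refused whole. The fingers move at their own pace and stop on an object; the grip force is fixed at half the most. Time passes only in rows, so rows that repeat a pose let the fingers close, or fill a call up. It gives the time, the measured TCP pose, the force and the opening at its end, in the units of the state.
- bot.get_obs(): the state, without advancing time (a new reading comes with each control period).
- bot.capture(name): name is "side" or "top" or "wrist"; returns the picture (384x512x3 uint8, red, green, blue); there is no depth.
- bot.calibration(name): a dict with "fx", "fy", "cx", "cy" (pixels), "cam_to_world" (4x4, takes a point from camera to world coordinates). Camera axes: x right, y down, z forward; pixel columns grow to the right and rows downward; lengths in mm; the calibration is good to about 2 mm. A picture is of the moment at which its call begins: read the wrist's pose just before it. calibration takes no time and is no camera call; for the wrist camera it gives the pose at the moment of the call.
- bot.close_job(): hands the job in, once; it reports no verdict.
The state is a dict: "time": time; "joint_positions": joint angles; "dq": joint speeds; "tau": joint torques, N m; "tool_pos": TCP position; "tcp_rot": TCP orientation; "contact_force": force on the tool from outside, world axes, zero at the start; "moment": the same for the moment, N m; "grip_width": finger opening in mm.
Only numpy, scipy, OpenCV 4.12 (cv2) and the standard library are available. Lean on these libraries where they do the work, as an engineer would, in place of code of your own. Each camera call takes 0.05 s, during which the arm holds its last target.

## Task

Get the gluing jig ready and be my third hand: first clear its board, putting the white eraser with the blue sleeve into the blue stationery tray and the small ivory-coloured bone nut into the light wooden parts tray, and let them go there. Then bring the dark bridge blank up to the fence, lying flat on the board, its long edge flush against the fence and its middle at the fence's red centre line, and push it so that the sprung fence yields until its red pointer stands about in the middle of the green band, never all the way back to its stop. Finish while still pushing steadily like that, without letting go, and leave the bottles and the tin on the bench where they are.

Things in the scene. Friction and masses are not known exactly. Their poses are not given: they have to be found in the camera images.
- jig: Gluing jig fixed to the bench: grey laminate board 12 mm thick, x = -155 to 125 mm, y = -130 to 130 mm from the origin, which is on its underside (bench level). +x points from the robot's side to the fence (push direction), y along the fence, z up; board top at z = 12 mm. Behind the sprung fence stands a fixed aluminium plate 200 mm long, top 46 mm above the bench.
- fence (a joint): Travel of the sprung fence along the jig's +x, m: 0 at rest, 0.020 at its stop. Brown wooden bar 180 mm long (y), 12 thick, 26 high, top 38 mm above the bench. Springs push back 0.8 N per mm, so 10 mm takes about 8 N. The red pointer at its right end runs over a white scale; the green band is 5 to 15 mm of travel; aim for 10 mm.
- fence_face (a point): Middle of the fence's front face (the flat face towards the robot that the blank is pressed against), on its red centre line, about 25 mm above the bench; it moves with the fence. Axes as the jig's: x is the push direction, y runs along the fence.
- blank: The bridge blank as a body; its own axes are turned 0.105 rad from its shape, so use blank_mid.
- blank_mid (a point): Centre of the dark rosewood bridge blank, a flat bar 28 mm wide (x of this point), 190 mm long (y of this point) and 10 mm high (its middle part about 12 mm), about 50 to 100 g. It starts lying flat on the near part of the jig's board, roughly parallel to the fence, often off the centre line.
- eraser: The eraser as a body; its own axes are turned from its shape, so use eraser_mid.
- eraser_mid (a point): Centre of the white eraser with a blue sleeve, 18 mm wide (x of this point), 45 mm long (y of this point), 12 mm high, 20 g. It starts lying on the jig's board in front of the fence.
- nut: The bone nut as a body; its own axes are turned from its shape, so use nut_mid.
- nut_mid (a point): Centre of the bone nut, a small ivory-coloured bar 8.5 mm wide (x of this point), 55 mm long (y of this point), 10 mm high, 12 g. It starts lying on the jig's board in front of the fence.
- parts_tray: Light wooden open tray for guitar parts, fixed to the bench, 130 (x) x 150 (y) x 30 mm high, walls and floor 4 mm. Origin at the centre of its underside; stands left or right of the jig.
- stationery_tray: Blue open tray for stationery, fixed to the bench, the same size as the wooden tray: 130 (x) x 150 (y) x 30 mm high, walls and floor 4 mm. Origin at the centre of its underside; stands on the other side of the jig.
- wax_tin: Bystander: round green tin with a white rim, 77 mm across, 32 mm high; origin at the centre of its underside.
- glue_bottle: Bystander: white glue bottle with an orange nozzle, 46 mm across, 130 mm high; origin at the centre of its underside.
- bottle_oil: Bystander: small whitish squeeze bottle with a black cap, 40 mm across, 93 mm high; origin at the centre of its underside.
Things that resemble listed ones, but are neither listed nor needed, are in the scene too. Leave any pink look-alike of the eraser alone.

How it is judged:
By the outcome, as a careful person would: the job done as asked, in the order asked, and still so for the second after the job is handed in, while the arm keeps its last pose, push and grip.
It also fails if it takes over 64 s, if anything falls off the work surface, if the arm or the gripper's body presses on something with over 40 N, if the wrist force passes 120 N, or if a joint passes its speed limit or range.

## Working session

There is one attempt and no reset: what is moved stays moved. The work goes in short steps, Python scripts to look and compute and a shell command to move; the robot and the scene stay as the last step left them, time stands still between calls to the robot, and variables do not carry over. Pictures are saved under pics/ and viewed, and the job is handed in when it is done.

```bash
mkdir -p pics; ls
python3 - <<'E'
from plant import bot
import cv2
o=bot.get_obs();print(o, bot.tcp_to_grasp)
for n in("top","side","wrist"):
    c=bot.calibration(n);print(n,c)
    cv2.imwrite(f"pics/{n}0.png",bot.capture(n)[:,:,::-1])
E
```

```text
pics
{'time': 0.0, 'joint_positions': array([-1.43999082e+00,  3.42726264e-01,  1.52498771e+00, -7.47185399e-06,
        1.27542441e+00, -1.46008196e-01]), 'dq': array([ 0.00227762,  0.0007847 , -0.0009704 ,  0.00058523, -0.00112462,
        0.00135465]), 'tau': array([ 9.69883399e-05, -4.31234050e+01, -2.44217044e+01,  7.20440154e-02,
        5.61321003e-02, -1.31546972e-04]), 'tool_pos': array([ 143.44035397, -504.6064432 ,  226.05336639]), 'tcp_rot': array([-3.14006234e+00, -2.17818143e-04,  2.76815720e-01]), 'contact_force': array([ 0.03947942,  0.40968937, -0.40635207]), 'moment': array([-0.02686876,  0.02226252, -0.03814939]), 'grip_width': 91.88479742118047} 18.8
top {'fx': 423.47030295249, 'fy': 423.47030295249, 'cx': 250.23658079427946, 'cy': 189.15555376575935, 'cam_to_world': array([[-2.35334821e-02, -9.88072495e-01,  1.52180547e-01,
         3.99791738e+02],
       [-9.99712393e-01,  2.39618151e-02,  9.81050189e-04,
        -2.22264073e+01],
       [-4.61587085e-03, -1.52113691e-01, -9.88352224e-01,
         1.10238560e+03],
       [ 0.00000000e+00,  0.00000000e+00,  0.00
[... 271 characters left out ...]
, -5.10385678e-01,  8.42643549e-01,
        -8.33566240e+02],
       [ 2.21093026e-02, -8.57116228e-01, -5.14648376e-01,
         5.32532583e+02],
       [ 0.00000000e+00,  0.00000000e+00,  0.00000000e+00,
         1.00000000e+00]])}
wrist {'fx': 321.77549871843433, 'fy': 321.77549871843433, 'cx': 249.9879602833887, 'cy': 193.6089040139432, 'cam_to_world': array([[ 2.73271430e-01, -9.21568905e-01, -2.75741688e-01,
         2.18349288e+02],
       [-9.61936725e-01, -2.62006042e-01, -7.76567499e-02,
        -4.84040597e+02],
       [-6.79942308e-04,  2.86467427e-01, -9.58089741e-01,
         3.83620148e+02],
       [ 0.00000000e+00,  0.00000000e+00,  0.00000000e+00,
         1.00000000e+00]])}
```

View pics/top0.png

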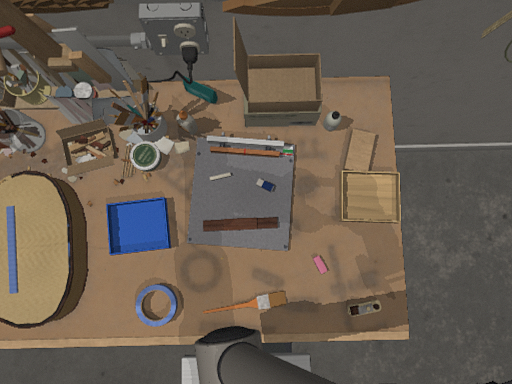

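View pics/side0.png

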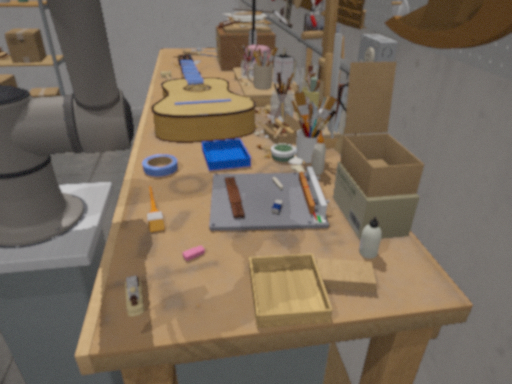

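Run:
```python
import cv2
i=cv2.imread("pics/top0.png");cv2.imwrite("pics/top0c.png",cv2.resize(i[60:300,130:400],None,fx=2.9,fy=2.5*1.0,interpolation=2)[:600,:800])
```

```text
(no output)
```

View pics/top0c.png

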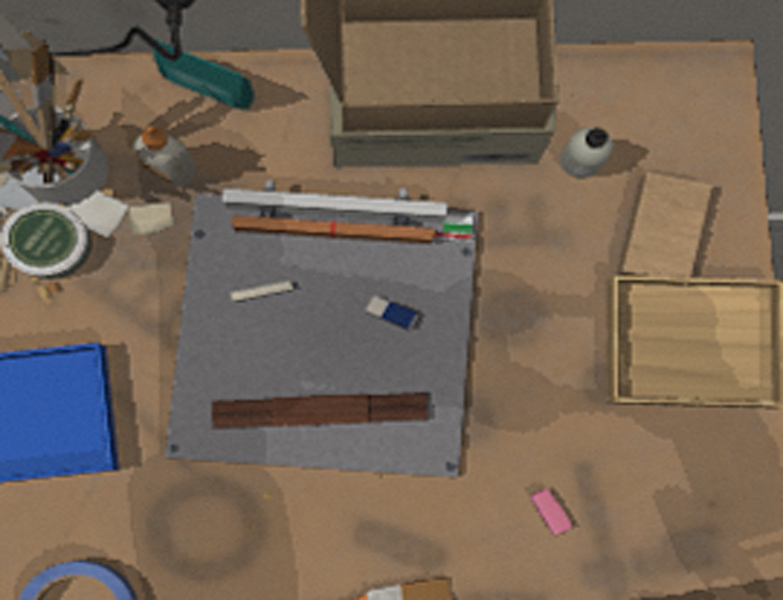

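The top view shows the white eraser with blue sleeve at about (265,184), the ivory nut at (220,176), and the blank at (241,224). It also shows the fence with its red line at (245,151), the blue tray at (139,226) and the wooden tray at (370,196). The pink eraser at (320,264) is the look-alike to leave alone, and the wooden block at (361,150) is not a tray.

```bash
cat > h.py <<'E'
import numpy as np, cv2
from plant import bot
def ray(cal,u,v,z):
    d=cal["cam_to_world"][:3,:3]@np.array([(u-cal["cx"])/cal["fx"],(v-cal["cy"])/cal["fy"],1.0]);o=cal["cam_to_world"][:3,3]
    return o+d*(z-o[2])/d[2]
def proj(cal,p):
    q=np.linalg.inv(cal["cam_to_world"])@np.append(p,1); return np.array([cal["fx"]*q[0]/q[2]+cal["cx"],cal["fy"]*q[1]/q[2]+cal["cy"]])
def rect(cal,mask,z,roi=None):
    if roi:
        m=np.zeros_like(mask);u0,u1,v0,v1=roi;m[v0:v1,u0:u1]=mask[v0:v1,u0:u1];mask=m
    cs,_=cv2.findContours(mask,cv2.RETR_EXTERNAL,cv2.CHAIN_APPROX_NONE)
    c=max(cs,key=cv2.contourArea)
    P=np.array([ray(cal,*p[0],z)[:2] for p in c],np.float32)
    (cx,cy),(w,h),a=cv2.minAreaRect(P)
    b=cv2.boxPoints(((cx,cy),(w,h),a)); e=[b[1]-b[0],b[2]-b[1]]
    l=max(e,key=np.linalg.norm); yaw=np.degrees(np.arctan2(l[1],l[0]))%180
    return dict(c=(round(cx,1),round(cy,1)),size=sorted([round(w,1),round(h,1)]),long_axis_deg=round(float(yaw),1),px=cv2.boundingRect(c))
def grab(n,name):
    cal=bot.calibration(n);im=bot.capture(n);cv2.imwrite(f"pics/{name}.png",im[:,:,::-1]);return cal,im
E
python3 - <<'E'
from h import *
cal=bot.calibration("top");im=cv2.imread("pics/top0.png");h=cv2.cvtColor(im,cv2.COLOR_BGR2HSV)
H,S,V=[h[...,i].astype(int) for i in range(3)]
for p in [(255,182),(268,185),(220,176),(241,224),(205,190),(245,151),(245,140),(139,226),(370,196)]: print(p,h[p[1],p[0]])
u8=lambda m:(m*255).astype(np.uint8)
er=u8(((S>100)&(H>100)&(H<130))|((V>160)&(S<60)))
print("eraser",rect(cal,er,24,(250,285,172,198)))
nut=u8((V>140)&(S<100));print("nut",rect(cal,nut,22,(203,240,168,188)))
bl=u8((S>80)&((H<15)|(H>170)));print("blank",rect(cal,bl,22,(195,290,210,240)))
print("fence",rect(cal,bl,38,(195,300,143,162)))
print("btray",rect(cal,u8((S>120)&(H>100)&(H<130)),30,(100,180,190,265)))
print("wtray corners",[ray(cal,u,v,30).round() for u,v in[(342,171),(399,172),(399,222),(341,219)]])
print("board corners",[ray(cal,u,v,12).round() for u,v in[(198,138),(294,145),(290,249),(188,242)]])
print("redline",ray(cal,245,151,38).round(1))
E
python3 - <<'E'
import cv2
i=cv2.imread("pics/top0.png")
cv2.imwrite("pics/cropA.png",cv2.resize(i[130:240,185:305],None,fx=6,fy=5.4,interpolation=2))
E
```

```text
(255, 182) [30  3 95]
(268, 185) [109 163  78]
(220, 176) [ 22  37 179]
(241, 224) [  9 122  90]
(205, 190) [165   5 102]
(245, 151) [  5 172 163]
(245, 140) [ 20   9 179]
(139, 226) [110 180 169]
(370, 196) [ 18 104 142]
eraser {'c': (577.1, -58.2), 'size': [17.5, 40.3], 'long_axis_deg': 61.6, 'px': (257, 181, 17, 10)}
nut {'c': (603.0, 57.1), 'size': [8.0, 52.8], 'long_axis_deg': 102.1, 'px': (210, 173, 21, 7)}
blank {'c': (478.3, 7.3), 'size': [28.2, 188.4], 'long_axis_deg': 90.9, 'px': (203, 217, 75, 14)}
fence {'c': (661.8, -25.1), 'size': [16.8, 212.3], 'long_axis_deg': 84.2, 'px': (210, 146, 83, 11)}
btray {'c': (479.5, 265.8), 'size': [129.3, 152.9], 'long_axis_deg': 95.7, 'px': (106, 197, 65, 58)}
wtray corners [array([ 606., -259.,   30.]), array([ 600., -405.,   30.]), array([ 472., -395.,   30.]), array([ 483., -249.,   30.])]
board corners [array([708., 114.,  12.]), array([ 683., -140.,   12.]), array([ 411., -119.,   12.]), array([435., 141.,  12.])]
redline [663.5 -10.   38. ]
```

View pics/cropA.png

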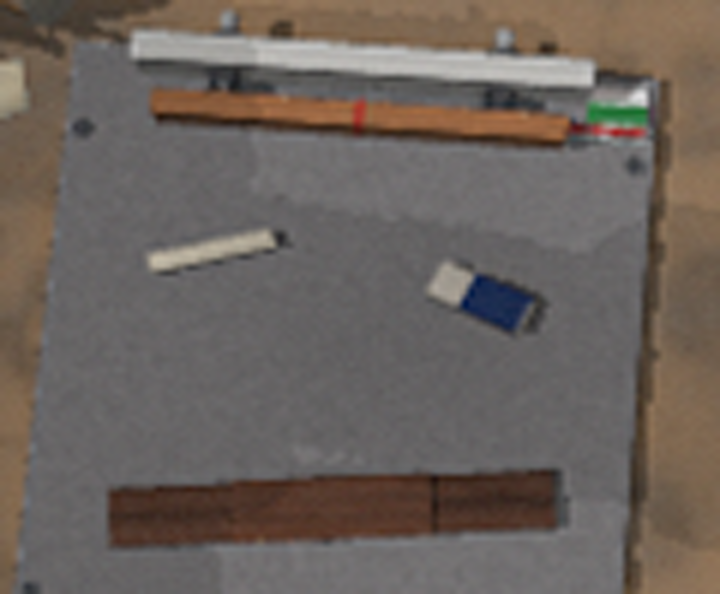

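The crop confirms it. The eraser is at (265,184), with white ends and a blue sleeve. The nut at (220,176) is the only ivory bar, and the red line sits on the fence top at (245,151). The measured sizes match the ones given, and the jig yaw is about -5.7°. I'll move over to the eraser.

```bash
python3 -m inch '[3.4,3.4,0,0,0,8,0, 6.8,6.8,0,0,0,16,0, 10.2,10.2,0,0,0,24,0, 13.6,13.6,0,0,0,32,0, 17,17,0,0,0,40,0]'
python3 -m inch '[3.4,3.4,0,0,0,4,-0.1, 6.8,6.8,0,0,0,6,-0.1, 10.2,10.2,0,0,0,6,-0.1, 13.6,13.6,0,0,0,6,-0.1, 17,17,0,0,0,6,-0.1]'
```

```text
time: 0.65
tool_pos: [314.4, -333.1, 226.1]
tcp_rot: [-3.14, -0.0, 0.98]
contact_force: [1.1, -0.9, 0.7]
grip_width: 56.3
time: 1.15
tool_pos: [485.4, -161.4, 226.0]
tcp_rot: [-3.14, -0.0, 1.085]
contact_force: [-0.3, -0.7, -0.7]
grip_width: 41.5
```

```bash
python3 -m inch '[2.5,2.7,-2.5,0,0,0,-0.1, 5,5.4,-5,0,0,0,-0.1, 7.5,8.1,-7.5,0,0,0,-0.1, 9.1,10.1,-10,0,0,0,-0.1, 9.1,10.1,-10,0,0,0,-0.1]'
python3 - <<'E'
from h import *
cal,im=grab("wrist","w1")
o=bot.get_obs();print(o["tool_pos"],np.degrees(o["tcp_rot"]))
h=cv2.cvtColor(im,cv2.COLOR_RGB2HSV);H,S,V=[h[...,i].astype(int) for i in range(3)]
print("proj",proj(cal,np.array([576,-60,24])))
E
```

```text
time: 1.65
tool_pos: [575.6, -57.3, 121.9]
tcp_rot: [-3.133, 0.001, 1.088]
contact_force: [-0.6, -0.3, -0.7]
grip_width: 41.2
[575.63898259 -58.93531727 123.86085336] [-1.79669177e+02  6.22193522e-02  6.23173590e+01]
proj [252.29272388 197.00735886]
```

View pics/w1.png

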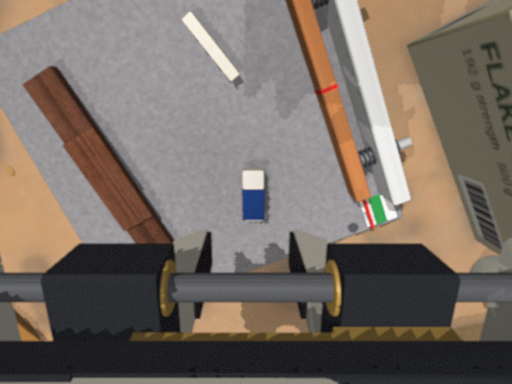

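The wrist view shows the eraser at (253,195), matching its predicted pixel (252,197). The nut is at (211,47), the fence's red line at (327,90), and the pointer and green band at (372,212). I'll refine the positions from this view.

Run:
```python
from h import *
cal=bot.calibration("wrist");im=cv2.imread("pics/w1.png");h=cv2.cvtColor(im,cv2.COLOR_BGR2HSV)
H,S,V=[h[...,i].astype(int) for i in range(3)];u8=lambda m:(m*255).astype(np.uint8)
print("eraser",rect(cal,u8(((S>100)&(H>100)&(H<130))|((V>170)&(S<60))),24,(235,275,160,230)))
print("nut",rect(cal,u8((V>165)&(S<90)),22,(175,250,5,90)))
print("redline front/back top",ray(cal,319,93,38),ray(cal,336,87,38))
print("fence front edge top",ray(cal,292,5,38),ray(cal,358,195,38))
```

```text
eraser {'c': (573.7, -68.8), 'size': [17.8, 25.8], 'long_axis_deg': 62.4, 'px': (243, 190, 22, 30)}
nut {'c': (602.0, 54.8), 'size': [9.7, 55.8], 'long_axis_deg': 101.7, 'px': (181, 11, 59, 70)}
redline front/back top [656.93305391 -11.07538249  38.        ] [669.39758725 -12.97884004  38.        ]
fence front edge top [664.0061725   48.83139738  38.        ] [652.66514235 -95.5936579   38.        ]
```

```bash
python3 -m inch '[0.1,-0.1,-3,0,0,0,-0.1, 0.1,-0.1,-6,0,0,0,-0.1, 0.1,-0.1,-8,0,0,0,-0.1, 0.1,-0.1,-9,0,0,0,-0.1, 0.1,-0.1,-9,0,0,0,-0.1]'
python3 - <<'E'
from h import *
cal,im=grab("wrist","w2")
print(bot.get_obs()["tool_pos"])
E
```

```text
time: 2.2
tool_pos: [576.0, -60.7, 33.7]
tcp_rot: [-3.135, 0.002, 1.087]
contact_force: [0.4, -0.1, 0.1]
grip_width: 41.2
[576.82569732 -60.71144222  34.66972231]
```

View pics/w2.png

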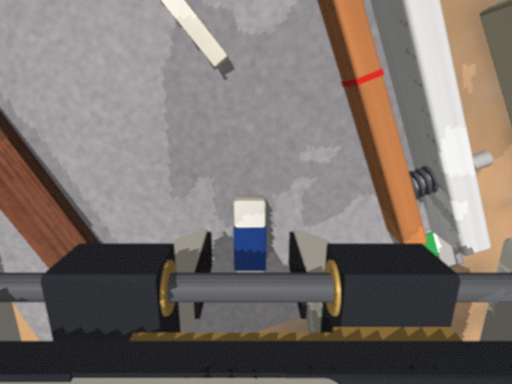

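The eraser is centred between the fingers at (250,235). I'll lower and close.

```bash
python3 -m inch '[0,0,-1.9,0,0,0,-0.1, 0,0,-1.9,0,0,0,-1, 0,0,-1.9,0,0,0,-1, 0,0,-1.9,0,0,0,-1, 0,0,-1.9,0,0,0,-1]'
python3 -m inch '[0,0,0,0,0,0,-1, 0,0,3,0,0,0,-1, 0,0,6,0,0,0,-1, 0,0,9,0,0,0,-1, 0,0,9,0,0,0,-1]'
```

```text
time: 2.75
tool_pos: [577.5, -60.9, 16.9]
tcp_rot: [-3.138, 0.001, 1.087]
contact_force: [-0.2, 0.0, 3.6]
grip_width: 17.3
time: 3.25
tool_pos: [580.1, -61.4, 111.5]
tcp_rot: [3.137, -0.002, 1.087]
contact_force: [-0.2, -1.0, 0.3]
grip_width: 17.3
```

```bash
python3 -m inch '[-1.4,4.6,0,0,0,0,-1, -2.8,9.2,0,0,0,0,-1, -4.2,13.8,0,0,0,0,-1, -5.6,18.4,0,0,0,0,-1, -7,23,0,0,0,0,-1]'
python3 -m inch '[-1.5,4.6,0,0,0,0,-1, -3,9.7,0,0,0,0,-1, -3,9.7,-3,0,0,0,-1, -3,9.7,-6,0,0,0,-1, -3,9.7,-8,0,0,0,-1]'
```

```text
time: 3.75
tool_pos: [509.0, 170.2, 111.0]
tcp_rot: [3.137, -0.001, 1.087]
contact_force: [0.9, 0.4, 0.3]
grip_width: 17.7
time: 4.25
tool_pos: [477.4, 267.5, 28.8]
tcp_rot: [3.139, 0.001, 1.088]
contact_force: [0.5, 0.6, -0.3]
grip_width: 17.3
```

```bash
python3 -m inch '[0,0,-1.7,0,0,0,-1, 0,0,-1.8,0,0,0,-1, 0,0,-1.8,0,0,0,-0.3, 0,0,-1.8,0,0,0,-0.3, 0,0,-1.8,0,0,0,-0.3]'
python3 -m inch '[0,0,3,0,0,0,-0.3, 0,0,6,0,0,0,-0.3, 0,0,9,0,0,0,-0.3, 0,0,12,0,0,0,-0.3, 0,0,12,0,0,0,-0.3]'
python3 - <<'E'
from h import *
cal,im=grab("wrist","w3")
E
```

```text
time: 4.75
tool_pos: [477.7, 267.6, 11.5]
tcp_rot: [3.138, 0.0, 1.088]
contact_force: [0.4, -0.0, -0.6]
grip_width: 31.5
time: 5.25
tool_pos: [480.1, 268.6, 136.4]
tcp_rot: [3.132, -0.007, 1.088]
contact_force: [0.5, 0.2, 0.4]
grip_width: 32.0
```

View pics/w3.png

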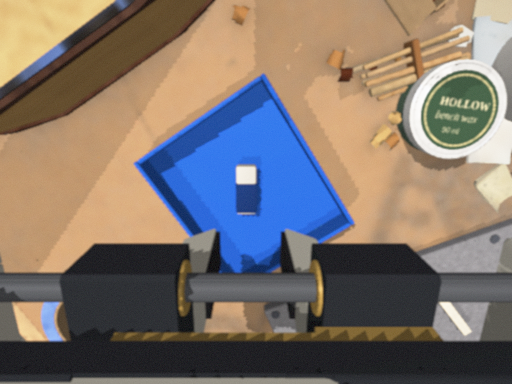

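The eraser lies in the blue tray at (246,190). The nut is next.

```bash
python3 -m inch '[2.4,-4.2,0,0,0,8,-0.3, 4.9,-8.5,0,0,0,16,-0.3, 7.3,-12.7,0,0,0,24,-0.3, 9.8,-17,0,0,0,32,-0.3, 12.2,-21.2,0,0,0,39.6,-0.3]'
python3 -m inch '[0,0,-3,0,0,0,-0.5, 0,0,-6,0,0,0,-0.5, 0,0,-9,0,0,0,-0.5, 0,0,-10,0,0,0,-0.5, 0,0,-10,0,0,0,-0.5]'
python3 - <<'E'
from h import *
cal,im=grab("wrist","w4")
print(bot.get_obs()["tool_pos"],proj(cal,np.array([602.5,56,22])))
h=cv2.cvtColor(im,cv2.COLOR_RGB2HSV);H,S,V=[h[...,i].astype(int) for i in range(3)]
E
```

```text
time: 5.8
tool_pos: [597.5, 60.3, 133.0]
tcp_rot: [3.136, -0.005, 1.786]
contact_force: [1.2, 1.1, 0.3]
grip_width: 31.9
time: 6.3
tool_pos: [596.1, 60.4, 31.1]
tcp_rot: [3.141, -0.006, 1.786]
contact_force: [-0.0, -0.4, 1.0]
grip_width: 22.8
[597.28919859  60.44039154  32.75693444] [259.07540232 248.9068517 ]
```

View pics/w4.png

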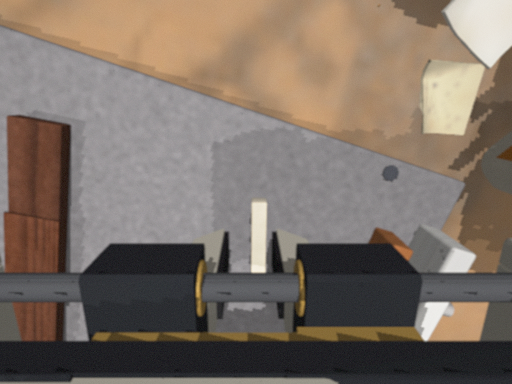

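```bash
python3 -m inch '[0.5,-0.4,0,0,0,0,-0.5, 0.5,-0.4,-1,0,0,0,-0.5, 0.5,-0.4,-1.6,0,0,0,-0.5, 0.5,-0.4,-1.7,0,0,0,-1, 0.5,-0.4,-1.7,0,0,0,-1]'
python3 -m inch '[0,0,0,0,0,0,-1, 0,0,0,0,0,0,-1, 0,0,3,0,0,0,-1, 0,0,6,0,0,0,-1, 0,0,9,0,0,0,-1]'
```

```text
time: 6.85
tool_pos: [602.0, 56.5, 15.5]
tcp_rot: [3.138, -0.005, 1.786]
contact_force: [0.5, -0.3, 0.0]
grip_width: 11.4
time: 7.35
tool_pos: [601.8, 56.5, 106.5]
tcp_rot: [3.138, -0.005, 1.786]
contact_force: [0.8, -0.5, -0.7]
grip_width: 8.1
```

```bash
python3 -m inch '[-0.7,-4.4,0,0,0,0,-1, -1.4,-8.8,0,0,0,0,-1, -2.1,-13.2,0,0,0,0,-1, -2.8,-17.6,0,0,0,0,-1, -3.5,-22,0,0,0,0,-1]'
python3 -m inch '[-0.7,-4.4,0,0,0,0,-1, -1.4,-8.8,0,0,0,0,-1, -2.1,-13,0,0,0,0,-1, -2.7,-16.3,0,0,0,0,-1, -2.7,-16.3,-3,0,0,0,-1]'
```

```text
time: 7.85
tool_pos: [566.5, -165.1, 107.0]
tcp_rot: [3.138, -0.005, 1.786]
contact_force: [0.8, 0.1, -0.2]
grip_width: 7.6
time: 8.35
tool_pos: [540.7, -334.8, 80.8]
tcp_rot: [3.132, 0.004, 1.782]
contact_force: [0.5, -0.1, -0.9]
grip_width: 8.2
```

```bash
python3 -m inch '[0,0.5,-3,0,0,0,-1, 0,0.5,-5,0,0,0,-1, 0,0.5,-6.5,0,0,0,-1, 0,0.5,-7,0,0,0,-1, 0,0.5,-7.1,0,0,0,-1]'
python3 -m inch '[0,0,0,0,0,0,-0.5, 0,0,0,0,0,0,-0.5, 0,0,3,0,0,0,-0.5, 0,0,7,0,0,0,-0.5, 0,0,11,0,0,0,-0.5]'
python3 - <<'E'
from h import *
grab("wrist","w5");grab("top","t5")
E
```

```text
time: 8.85
tool_pos: [540.8, -329.7, 9.6]
tcp_rot: [3.132, 0.004, 1.782]
contact_force: [-0.2, -0.1, 1.3]
grip_width: 8.0
time: 9.35
tool_pos: [540.7, -329.6, 121.5]
tcp_rot: [3.132, 0.004, 1.782]
contact_force: [0.5, 0.4, 0.6]
grip_width: 22.9
```

View pics/w5.png

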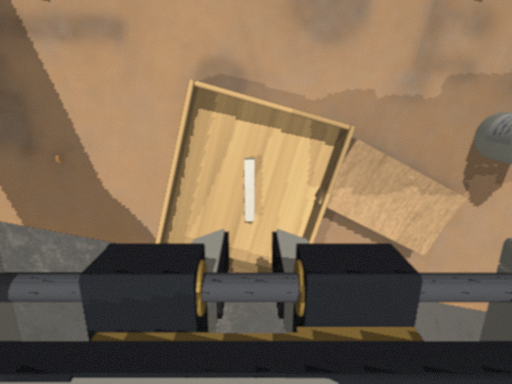

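View pics/t5.png

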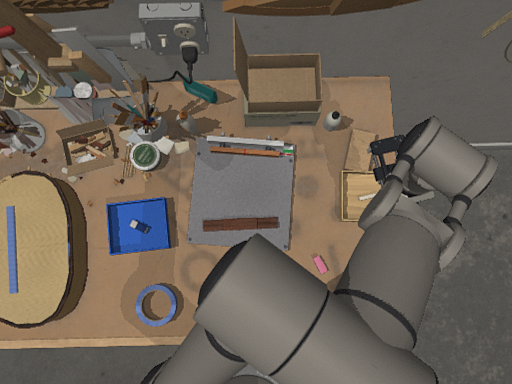

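Both parts are released: the nut is at (249,190) in the wooden tray in the wrist view, and the eraser at (141,226) in the blue tray in the top view. Next is the blank.

```bash
python3 -m inch '[-0.9,4.6,0,0,0,-3,0, -1.8,9.2,0,0,0,-6,0, -2.7,13.8,0,0,0,-9,0, -3.6,18.4,0,0,0,-11.2,0, -4.5,23,0,0,0,-11.2,0]'
python3 -m inch '[-0.9,4.6,0,0,0,0,0, -1.7,9,0,0,0,0,0, -1.8,10.7,0,0,0,0,0, -1.8,10.7,0,0,0,0,0, -1.8,10.7,0,0,0,0,0]'
python3 - <<'E'
from h import *
cal,im=grab("wrist","w6");ct,it=bot.calibration("top"),None
o=bot.get_obs();print(o["tool_pos"],np.degrees(o["tcp_rot"])[2])
h=cv2.cvtColor(im,cv2.COLOR_RGB2HSV);H,S,V=[h[...,i].astype(int) for i in range(3)]
print(proj(cal,np.array([478,7,22])))
E
```

```text
time: 9.95
tool_pos: [498.3, -100.3, 127.6]
tcp_rot: [3.122, 0.014, 1.585]
contact_force: [0.9, -0.4, 0.3]
grip_width: 45.5
time: 10.45
tool_pos: [480.7, 6.6, 128.0]
tcp_rot: [3.121, 0.015, 1.586]
contact_force: [-0.3, -0.3, 0.2]
grip_width: 45.8
[480.68002923   6.06852996 127.85068299] 90.8050715508021
[244.00011141 189.34484348]
```

View pics/w6.png

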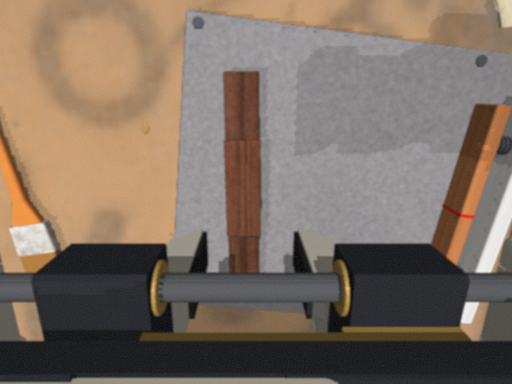

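```bash
cat >> h.py <<'E'
from scipy.spatial.transform import Rotation as Ro
def corr(yaw):
    o=bot.get_obs();R=Ro.from_euler('xyz',o["tcp_rot"]);D=Ro.from_euler('xyz',[np.pi,0,np.radians(yaw)])
    return np.degrees((D*R.inv()).as_rotvec()).round(2)
E
python3 - <<'E'
from h import *
cal=bot.calibration("wrist")
print(corr(90.9))
a,b=ray(cal,475,105,38),ray(cal,435,245,38);print("front",a,b,np.degrees(np.arctan2(*(a-b)[[1,0]])))
print("red",ray(cal,445,208,38),ray(cal,475,216,38))
print("blank top end",ray(cal,224,71,22),ray(cal,259,71,22)," mid edges",ray(cal,226,188,24),ray(cal,260,188,24),"mid block ends",ray(cal,243,139.5,24),ray(cal,243,236.5,24))
a,b=ray(cal,188,12,12),ray(cal,511,54,12);print("board left edge",np.degrees(np.arctan2(*(b-a)[[1,0]])))
a,b=ray(cal,188,12,12),ray(cal,176,240,12);print("board near edge",np.degrees(np.arctan2(*(b-a)[[1,0]])))
E
```

```text
[0.84 1.16 0.09]
front [650.2540372   78.65712486  38.        ] [641.92579626 -37.14437239  38.        ] 85.88647014210477
red [643.87372329  -3.41779031  38.        ] [670.63473389 -10.32871127  38.        ]
blank top end [461.98494324 100.47727033  22.        ] [488.65490666 100.89190509  22.        ]  mid edges [462.85865425   8.13740651  24.        ] [491.5166565    8.37380698  24.        ] mid block ends [476.85337315  48.97681496  24.        ] [477.52114844 -36.5198516   24.        ]
board left edge -5.599571697366265
board near edge -95.84025876283187
```

```bash
python3 -m inch '[-0.3,0,-3,0.84,1.16,0,0, -0.3,0,-6,0.84,1.16,0,0, -0.3,0,-9,0.84,1.16,0,0, -0.3,0,-10.5,0.84,1.16,0,0, -0.3,0,-11.2,0.84,1.16,0,0]'
```

```text
time: 11.0
tool_pos: [477.1, 4.8, 14.3]
tcp_rot: [-3.139, -0.0, 1.583]
contact_force: [0.2, 1.1, -0.5]
grip_width: 45.6
```

```bash
python3 -m inch '[0,0,0,0,0,0,-1, 0,0,0,0,0,0,-1, 0,0,0,0,0,0,-1, 0,0,1,0,0,0,-1, 0,0,2,0,0,0,-1]'
python3 -m inch '[3,-0.2,0,0,0,-3,-1, 6,-0.5,0,0,0,-6.4,-1, 9,-0.8,0,0,0,-6.4,-1, 12.1,-1.1,0,0,0,-6.4,-1, 12.1,-1.1,0,0,0,-6.4,-1]'
python3 - <<'E'
from h import *
cal,im=grab("wrist","w7");grab("top","t7");print(corr(84.3))
E
```

```text
time: 11.5
tool_pos: [477.3, 4.8, 35.5]
tcp_rot: [-3.14, -0.0, 1.583]
contact_force: [0.5, 0.6, -0.0]
grip_width: 27.7
time: 12.0
tool_pos: [602.5, -6.7, 37.2]
tcp_rot: [3.137, 0.0, 1.471]
contact_force: [-0.0, 0.7, -1.2]
grip_width: 27.5
[-0.02 -0.09 -0.02]
```

View pics/w7.png

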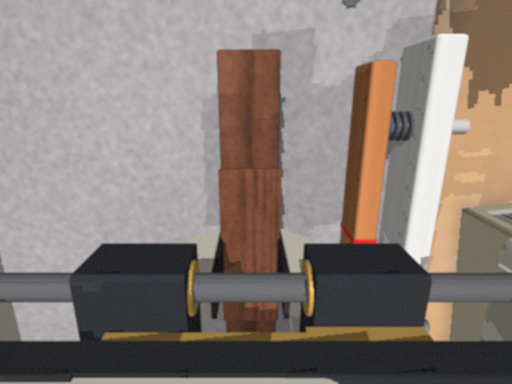

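View pics/t7.png

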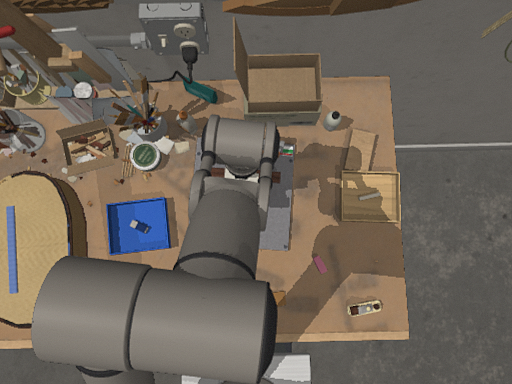

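Run:
```python
from h import *
cal=bot.calibration("wrist");print(bot.get_obs()["tool_pos"])
a=np.radians(-5.7);ux=np.array([np.cos(a),np.sin(a)]);uy=np.array([-ux[1],ux[0]])
for n,u,v,z in[("blank end L",218,50,44.5),("blank end R",279,50,44.5),("blank low R",281,166,44.5),("fence end front",359,66,38),("fence end back",395,62,38),("red front",343,233,38),("red back",375,241,38),("fence front low",343,228,38)]:
    p=ray(cal,u,v,z)[:2];print(n,p.round(1),"jig",(p@ux).round(1),(p@uy).round(1))
```

```text
[598.27524098  -6.06009861  36.14758339]
blank end L [594.6  91.3] jig 582.6 149.9
blank end R [620.5  88.7] jig 608.6 149.9
blank low R [617.7  38.3] jig 610.8 99.5
fence end front [656.5  79.3] jig 645.4 144.1
fence end back [672.6  79.3] jig 661.4 145.8
red front [648.   -1.9] jig 645.0 62.4
red back [664.7  -8.2] jig 662.2 57.9
fence front low [648.    0.9] jig 644.7 65.3
```

The blank is held parallel to the fence. Its left end is at jig y 149.9, which puts its middle at 54.9, and the fence's middle is at about 55. I'll lower and release it.

```bash
python3 -m inch '[0,0,-1,0,0,0,-1, 0,0,-1.8,0,0,0,-1, 0,0,-2.1,0,0,0,-1, 0,0,-2.2,0,0,0,-1, 0,0,-2.2,0,0,0,-1]'
python3 -m inch '[0,0,0,0,0,0,-0.2, 0,0,0,0,0,0,-0.2, 0,0,0,0,0,0,-0.2, 0,0,3,0,0,0,-0.2, 0,0,7,0,0,0,-0.2]'
```

```text
time: 12.6
tool_pos: [596.7, -5.8, 15.1]
tcp_rot: [-3.137, -0.0, 1.472]
contact_force: [-6.2, -0.0, 12.6]
grip_width: 27.5
time: 13.1
tool_pos: [595.0, -5.6, 83.4]
tcp_rot: [-3.132, -0.0, 1.472]
contact_force: [0.1, -0.5, -0.4]
grip_width: 36.8
```

```bash
python3 -m inch '[-1,0.1,2,0,0,-8.5,0.5, -2,0.2,3,0,0,-17,0.5, -3,0.4,3,0,0,-25.5,1, -4,0.5,3,0,0,-34,1, -4.5,0.6,3,0,0,-42.5,1]'
python3 -m inch '[0,0,0,0,0,-8.5,1, 0,0,0,0,0,-17,1, 0,0,0,0,0,-25.5,1, 0,0,0,0,0,-34,1, 0,0,0,0,0,-42.5,1]'
python3 - <<'E'
from h import *
cal,im=grab("wrist","w8");print(corr(-5.7),bot.get_obs()["tool_pos"])
E
```

```text
time: 13.6
tool_pos: [549.1, 0.5, 113.2]
tcp_rot: [-3.131, 0.0, 0.724]
contact_force: [0.6, -0.1, -0.2]
grip_width: 72.1
time: 14.1
tool_pos: [549.0, 0.5, 112.9]
tcp_rot: [-3.131, 0.0, -0.024]
contact_force: [0.3, -0.2, -0.1]
grip_width: 91.8
[-0.6   0.01 -3.89] [5.48992717e+02 4.62788989e-01 1.12866968e+02]
```

View pics/w8.png

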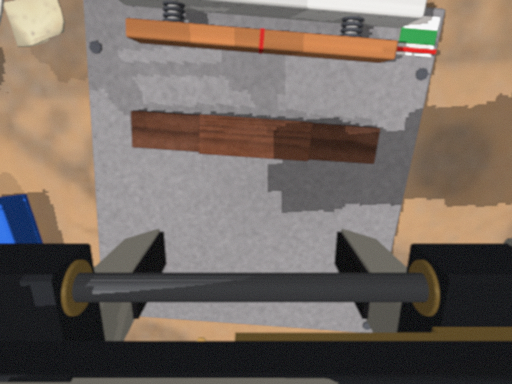

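The wrist view now shows the blank from u=132 to 378 at v≈137, the fence front edge from (127,38) to (395,60), the red line at (262,41) and the pointer at (418,50). I'll measure these.

```bash
cat > m.py <<'E'
from h import *
a=np.radians(-5.7);ux=np.array([np.cos(a),np.sin(a)]);uy=np.array([-ux[1],ux[0]])
def J(p): return np.array([p[:2]@ux,p[:2]@uy]).round(1)
E
python3 - <<'E'
from m import *
cal=bot.calibration("wrist");im=cv2.imread("pics/w8.png");h=cv2.cvtColor(im,cv2.COLOR_BGR2HSV)
H,S,V=[h[...,i].astype(int) for i in range(3)];u8=lambda m:(m*255).astype(np.uint8)
r=rect(cal,u8((S>70)&((H<18)|(H>170))&(V<150)),22,(115,400,100,175));print("blank",r,J(np.array(r["c"])))
r=rect(cal,u8((S>120)&(H<18)&(V>100)),38,(115,396,10,70));print("fence",r,J(np.array(r["c"])))
red=(S>180)&((H<4)|(H>174));ys,xs=np.nonzero(red[20:60,240:280]);print("red",xs.min()+240,xs.max()+240,ys.min()+20,ys.max()+20)
for v in(31,51):print(J(ray(cal,262,v,38)))
cv2.imwrite("pics/w8c.png",cv2.resize(im[0:180,110:450],None,fx=2.3,fy=2.3,interpolation=2))
E
```

```text
blank {'c': (597.3, -4.0), 'size': [30.0, 187.9], 'long_axis_deg': 84.3, 'px': (131, 111, 249, 52)} [594.7  55.3]
fence {'c': (663.5, -10.4), 'size': [12.9, 178.1], 'long_axis_deg': 83.4, 'px': (126, 19, 270, 41)} [661.3  55.6]
red 259 263 29 51
[665.9  55.5]
[653.9  54.6]
```

View pics/w8c.png

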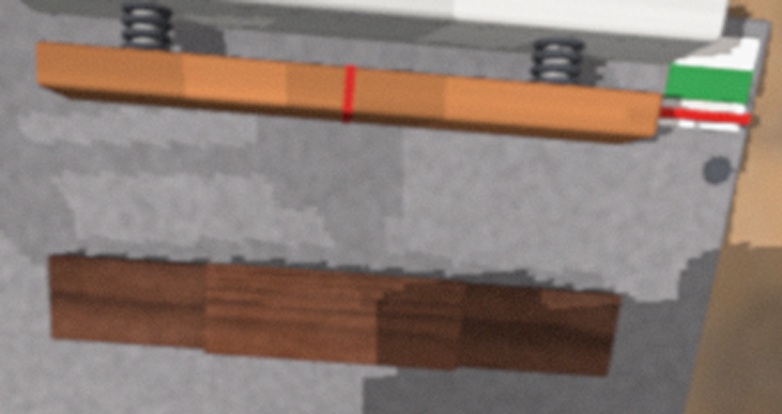

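```bash
python3 -m inch '[0,0,-3,-0.6,0,-3.9,1, 0,0,-6,-0.6,0,-3.9,1, 0,0,-8.5,-0.6,0,-3.9,1, 0,0,-9.7,-0.6,0,-3.9,1, 0,0,-9.8,-0.6,0,-3.9,1]'
python3 - <<'E'
from m import *
cal,im=grab("wrist","w9");o=bot.get_obs();print(corr(-5.7),o["tool_pos"],J(o["tool_pos"]),o["contact_force"])
E
```

```text
time: 14.65
tool_pos: [548.3, 0.6, 13.5]
tcp_rot: [-3.141, 0.002, -0.098]
contact_force: [0.5, -0.5, 0.1]
grip_width: 91.8
[-0.01 -0.04 -0.06] [5.48961354e+02 4.50597622e-01 1.45622142e+01] [546.2  55. ] [ 0.28934152 -0.8526335  -0.32942426]
```

View pics/w9.png

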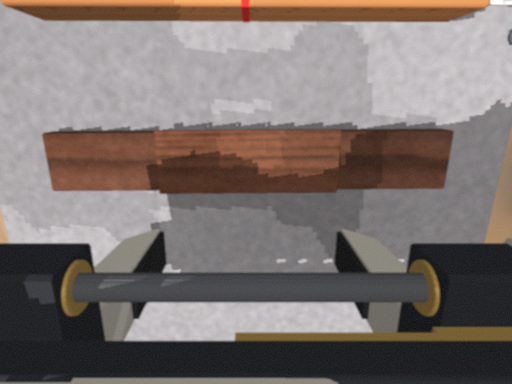

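```bash
python3 -m inch '[0.8,-0.08,0,0,0,0,1, 1.6,-0.16,0,0,0,0,1, 2.4,-0.24,0,0,0,0,1, 3.0,-0.3,0,0,0,0,1, 3.5,-0.35,0,0,0,0,1]'
python3 -m inch '[0.5,-0.05,0,0,0,0,1, 1,-0.1,0,0,0,0,1, 1.5,-0.15,0,0,0,0,1, 2,-0.2,0,0,0,0,1, 2.4,-0.24,0,0,0,0,1]'
python3 - <<'E'
from m import *
cal,im=grab("wrist","w10");o=bot.get_obs();print(corr(-5.7),o["tool_pos"],J(o["tool_pos"]),o["contact_force"])
E
```

```text
time: 15.2
tool_pos: [584.6, -3.1, 14.8]
tcp_rot: [-3.142, 0.0, -0.098]
contact_force: [-2.1, 0.9, 1.4]
grip_width: 91.6
time: 15.7
tool_pos: [609.0, -5.6, 14.8]
tcp_rot: [-3.142, 0.0, -0.098]
contact_force: [-1.5, -0.2, 0.2]
grip_width: 92.0
[ 0.    0.03 -0.05] [609.64258282  -5.70537819  14.84174667] [607.2  54.9] [ 0.58874036 -0.80461649 -0.37066983]
```

View pics/w10.png

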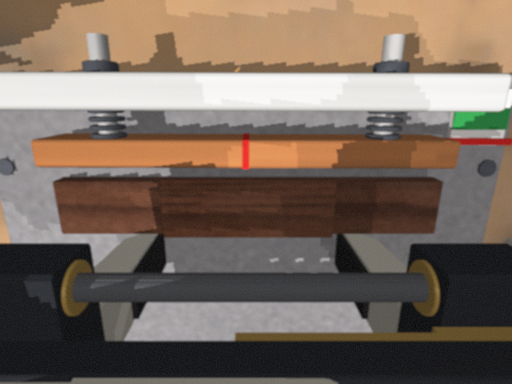

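The blank spans u=54 to 441, so its centre is at 247. The red line is at 246, the edges are parallel, and a small gap remains. I'll keep advancing.

```bash
python3 -m inch '[0.4,-0.04,0,0,0,0,1, 0.8,-0.08,0,0,0,0,1, 1.1,-0.11,0,0,0,0,1, 1.4,-0.14,0,0,0,0,1, 1.4,-0.14,0,0,0,0,1]'
python3 - <<'E'
from m import *
cal,im=grab("wrist","w11");o=bot.get_obs();print(corr(-5.7),o["tool_pos"],J(o["tool_pos"]),o["contact_force"])
E
```

```text
time: 16.25
tool_pos: [623.0, -7.0, 14.7]
tcp_rot: [-3.141, 0.002, -0.099]
contact_force: [-4.4, 0.8, 2.2]
grip_width: 91.4
[-0.01 -0.07 -0.04] [622.97624007  -6.96851271  14.76107039] [620.6  54.9] [-3.92505305  1.60243071  2.6216264 ]
```

View pics/w11.png

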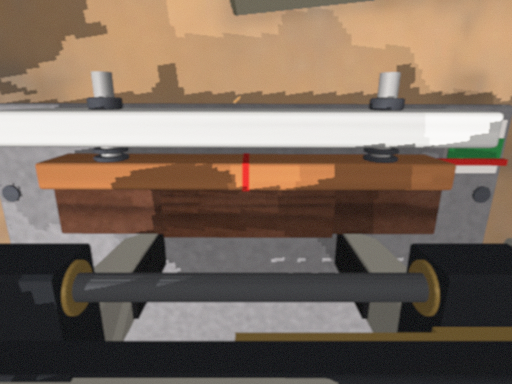

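The fence has begun to yield. The pointer at v≈161 is just short of the green band (139–158), so I'll go about 5 mm further.

```bash
python3 -m inch '[0.15,-0.01,0,0,0,0,1, 0.3,-0.03,0,0,0,0,1, 0.4,-0.04,0,0,0,0,1, 0.5,-0.05,0,0,0,0,1, 0.5,-0.05,0,0,0,0,1]'
python3 - <<'E'
from m import *
cal,im=grab("wrist","w12");grab("side","s12");o=bot.get_obs();print(corr(-5.7),o["tool_pos"],J(o["tool_pos"]),o["contact_force"],bot.get_obs()["contact_force"])
b=im[:,:,::-1]
cv2.imwrite("pics/w12c.png",cv2.resize(b[100:240,30:512],None,fx=1.65,fy=1.65,interpolation=2));cv2.imwrite("pics/w12d.png",cv2.resize(b[110:190,420:512],None,fx=7,fy=7,interpolation=2))
E
```

```text
time: 16.8
tool_pos: [625.7, -7.2, 14.7]
tcp_rot: [-3.142, 0.007, -0.099]
contact_force: [-10.6, 1.6, 8.4]
grip_width: 92.1
[-0.04 -0.37 -0.03] [625.66374604  -7.22676778  14.71051246] [623.3  54.9] [-10.05049473   0.24829276   6.7756512 ] [-10.05049473   0.24829276   6.7756512 ]
```

View pics/w12c.png

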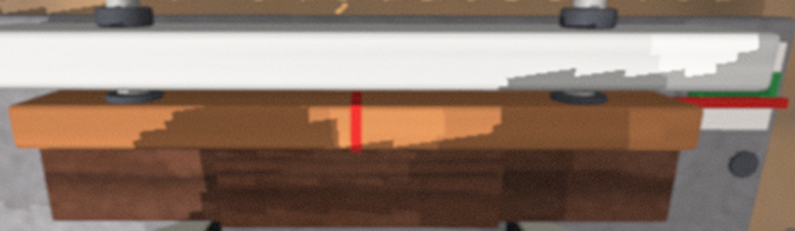

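View pics/w12d.png

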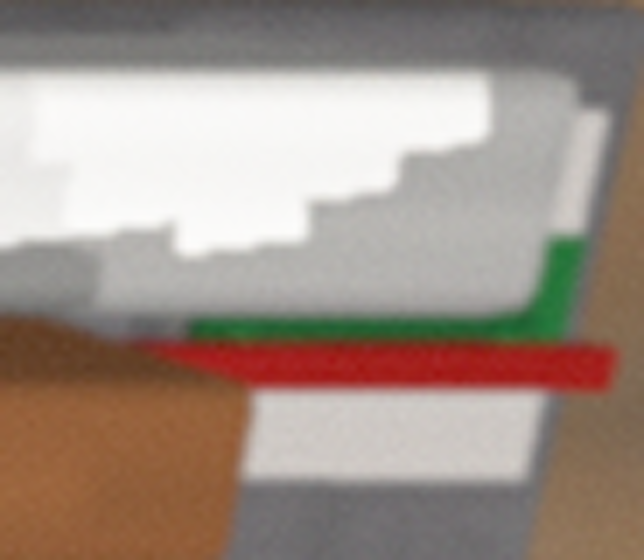

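The pointer is only at the start of the band, at about 5–6 mm. There is also some downward rubbing, with Fz about 7 N. I'll push about 4 mm more and ease z up slightly.

```bash
python3 -m inch '[0.15,-0.01,0.05,0,0,0,1, 0.3,-0.03,0.05,0,0,0,1, 0.45,-0.04,0.05,0,0,0,1, 0.6,-0.06,0.05,0,0,0,1, 0.6,-0.06,0.05,0,0,0,1]'
python3 - <<'E'
from m import *
cal,im=grab("wrist","w13");o=bot.get_obs();print(corr(-5.7),o["tool_pos"],J(o["tool_pos"]),o["contact_force"],o["moment"])
b=im[:,:,::-1]
x=cv2.resize(b[100:240,30:512],None,fx=1.65,fy=1.65,interpolation=2);y=cv2.resize(b[110:190,380:512],None,fx=4,fy=4,interpolation=2)
c=np.zeros((560,800,3),np.uint8);c[:x.shape[0],:x.shape[1]]=x;c[235:235+y.shape[0],:y.shape[1]]=y;cv2.imwrite("pics/w13c.png",c)
E
```

```text
time: 17.4
tool_pos: [628.3, -7.5, 14.8]
tcp_rot: [-3.142, 0.015, -0.099]
contact_force: [-13.0, 1.1, 8.0]
grip_width: 91.8
[-0.08 -0.82 -0.02] [628.30757412  -7.47005676  14.80937224] [625.9  55. ] [-1.29133525e+01  1.14046863e-03  9.06710077e+00] [-0.05166166  2.20213911 -0.30841699]
```

View pics/w13c.png

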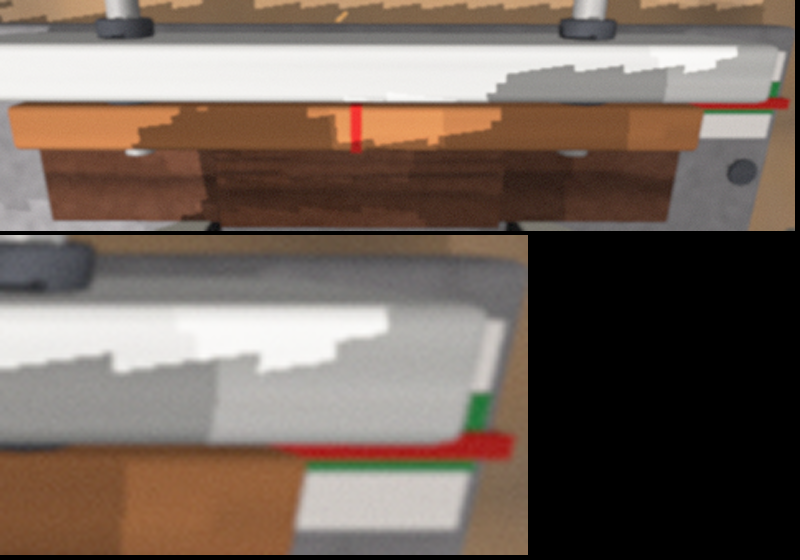

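Run:
```python
from m import *
cal,im=grab("side","s13")
cv2.imwrite("pics/s13c.png",cv2.resize(im[160:240,200:340,::-1],None,fx=5.5,fy=5.5,interpolation=2))
```

```text
(no output)
```

View pics/s13c.png

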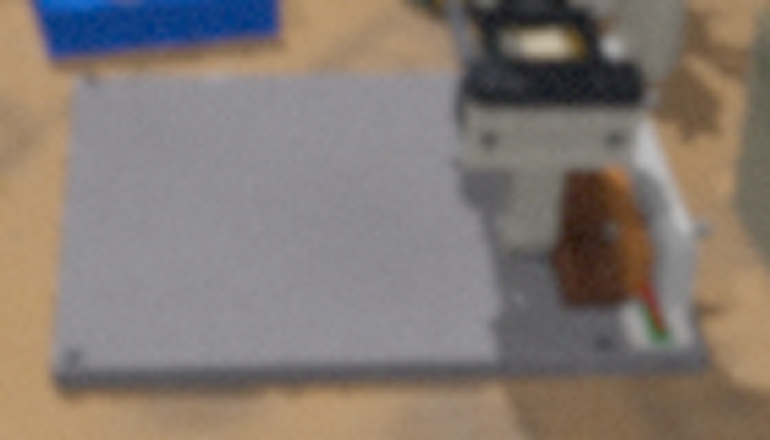

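The tool has tilted by 0.015 rad under load and presses the blank down a little (Fz 9 N). The pointer reads about 8 mm. The next push corrects the tilt and raises z slightly.

```bash
python3 -m inch '[0.25,-0.02,0.05,0,-0.4,0,1, 0.4,-0.04,0.1,0,-0.8,0,1, 0.5,-0.05,0.12,0,-0.8,0,1, 0.5,-0.05,0.12,0,-0.8,0,1, 0.5,-0.05,0.12,0,-0.8,0,1]'
python3 - <<'E'
from m import *
cal,im=grab("wrist","w14");o=bot.get_obs();print(corr(-5.7),o["tool_pos"],J(o["tool_pos"]),o["contact_force"],o["moment"])
b=im[:,:,::-1]
x=cv2.resize(b[100:240,30:512],None,fx=1.65,fy=1.65,interpolation=2);y=cv2.resize(b[110:190,380:512],None,fx=4,fy=4,interpolation=2)
c=np.zeros((560,800,3),np.uint8);c[:x.shape[0],:x.shape[1]]=x;c[235:235+y.shape[0],:y.shape[1]]=y;cv2.imwrite("pics/w14c.png",c)
E
```

```text
time: 18.0
tool_pos: [630.1, -7.6, 14.9]
tcp_rot: [-3.14, 0.008, -0.099]
contact_force: [-10.2, 0.3, 3.9]
grip_width: 91.6
[-0.13 -0.45 -0.02] [630.09840108  -7.6494406   14.88277767] [627.7  55. ] [-10.25367273   0.42929747   2.96467442] [-0.0623093   1.79778462 -0.32494753]
```

View pics/w14c.png

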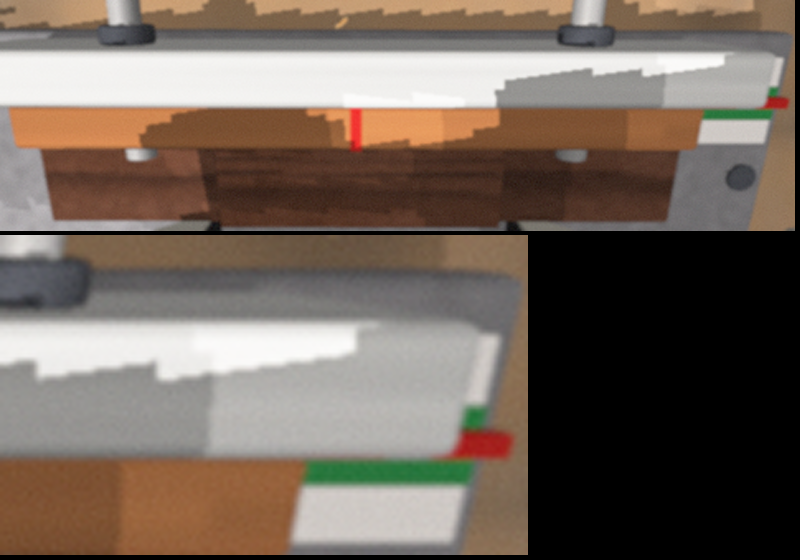

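The pointer is at the middle of the band: its centre is at v≈445 in the crop and the green runs 407–484, so about 10 mm. TCP travel gives 10.0 mm, and Fx is about 10 N, of which about 8 N is the spring. I'll check for steadiness, centring and bystanders.

Run:
```python
from m import *
cal=bot.calibration("wrist");im=cv2.imread("pics/w14.png")
L,R=30+40/1.65,30+680/1.65;v=100+151/1.65
p,q=ray(cal,L,v,22),ray(cal,R,v,22);print("blank front",J(p),J(q),"mid",(J(p)+J(q))/2,"red front top",J(ray(cal,30+356/1.65,100+108/1.65,38)),"bottom",J(ray(cal,30+356/1.65,v,24)))
for k in range(6):
    bot.capture("wrist")
grab("top","t15");_,w=grab("wrist","w15")
o=bot.get_obs();print(o["time"],o["tool_pos"],o["contact_force"],np.abs(o["dq"]).max())
cv2.imwrite("pics/w15d.png",cv2.resize(w[110:190,380:512,::-1],None,fx=4,fy=4,interpolation=2))
```

```text
blank front [661.8 149.7] [661.9 -38.8] mid [661.85  55.45] red front top [678.2  56.3] bottom [662.4  56.6]
18.45 [630.07837504  -7.65102289  14.87977533] [-10.02672843  -0.23644628   2.86154432] 0.001724351135529521
```

View pics/t15.png

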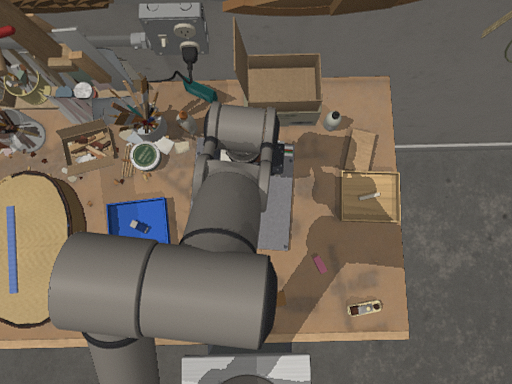

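View pics/w15.png

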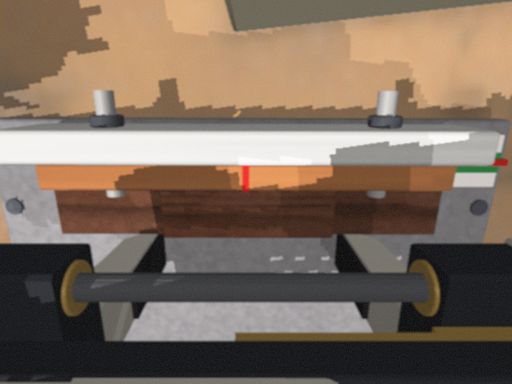

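The arm is steady, with no drift over 0.4 s. The blank is parallel to the fence within 0.1 mm and about 1 mm off the centre line. The parts are in their trays, and the bottles and tin have not moved. I'm handing it in.

```bash
python3 -c "
from plant import bot
print(bot.close_job())"
```

```text
the job is handed in; nothing more can be done
None
```

I cleared the board and handed the job in with the arm still pushing the blank against the fence, at about 18.5 s of the 64 s. The eraser is in the blue tray and the nut is in the wooden tray, both let go. I carried the blank close to the fence, set it down in line with it, and pushed it home with the two open fingertips.

Last checks before handing in:
- **Fence travel:** the pointer is in the middle of the green band at about 10 mm, and the arm's own travel agrees.
- **Push:** it held steady at about 10 N over 0.4 s. About 8 N of that is the springs and the rest is probably board friction.
- **Flush and centred:** the two ends of the blank's front edge measured within 0.1 mm of each other along the push direction. Its middle is about 1 mm off the red line.
- **Bystanders:** the oil bottle and the tin have not moved in the top view, and neither has the pink eraser. The glue bottle looks unmoved too, but the arm partly hides it.

While pushing, the arm tilted slightly and pressed the blank down with up to 9 N. I corrected that to about 3 N, so the blank is still being pressed down lightly. The pointer stands a little above the scale, so its reading could be a few tenths of a millimetre high.

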